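# Find the key that opens the kitchen lock box

## Robot

A 6-joint arm with a two-finger parallel gripper is mounted at the origin on the work surface. World frame = base frame: x ahead of the robot, y to its left, z up, the work surface at z = 0. Lengths are in m, angles in rad, forces in N, time in s.
With the tool pointing down it reaches from about 0.2 to 0.875 m from the base axis. Payload 3.4 kg.
Tool frame: the origin (TCP) lies between the finger pads; the fingertips stand 25 mm ahead of it and the grasp point (between the pads) lies 6 mm ahead of it (r.nose_length is the z of the fingertips in the tool frame, in m); z points along the fingers, y is the line along which they close (so a half turn about z gives the same grasp; the last joint's range is limited). The gripper opens to 94 mm and grips with 3 to 60 N. Pads are 16 mm wide; open, the fingers measure 119 mm over their backs; the gripper's body (75 mm by 177 mm) begins 78 mm behind the grasp point.
Start: joints at [-1.457, 0.276, 1.505, -0, 1.361, -0.121], TCP at [0.134, -0.559, 0.23] pointing down, gripper open.
Joint ranges: [-2.89, 2.89], [-0.75, 2.08], [0.22, 2.7], [-1.18, 4.32], [0.11, 2.71], [-2.7, 2.7]. Speed limits (rad/s): [2.57, 2.57, 3.14, 3.14, 3.14, 3.14].

## Interface

Orientations are given as a unit quaternion [w, x, y, z].
In Python, from plant import r, gripper_to, inverse_kinematics, vision, models, telemetry gives the robot as it stands. Calls block until the motion is done:
- r.move_to(position, orientation): joint-space move of the TCP to a pose.
- r.move_l(position, rot=None, vel=0.15, guard=None): straight line of the TCP; rot=None keeps the orientation; vel is the mean speed in m/s. With guard (N) it stops when the force on the tool has changed by that much, and returns True; else False.
- r.movej(angles): joint-space move.
- gripper_to(opening, f_grip=None): finger opening in m; f_grip is the grip in N (None keeps the last); returns when the fingers have stopped.
- r.hold(seconds).
- inverse_kinematics(position, orientation): joint angles nearest the present ones, or None.
- vision.snapshot(name): name is "scene" or "top"; returns the picture (480x640x3 uint8, red, green, blue); there is no depth.
- vision.get_calibration(name): a dict with "fx", "fy", "cx", "cy" (pixels), "position" and "orientation" of the camera in the world. Camera axes: x right, y down, z forward; pixel columns grow to the right and rows downward; lengths in m; the calibration is good to about 2 mm. A picture is of the moment at which its call begins. get_calibration takes no time and is no camera call.
A pose or a line that the arm cannot do raises r.PlanningError and nothing moves.
- r.sign_off(): hands the job in; it is judged then, once.
Trained networks look in the newest picture that a camera, given by its name, has taken for a name from the list of things; names that differ only in an ending like _2 or _b are one class to them, and where a whole thing is asked for, a point or a joint stands for the part that bears it (a point fixed in the world has none). Each returns a list of dicts, best first, with "score" (0 to 1); they miss things now and then, are a little off and sometimes report something else, mostly with a low value. They report only what shows in the picture. A call takes as long as a camera call. They do not tell look-alikes from the thing itself.
- models.boxes_of(thing, camera): "at" ([x, y, z] in m, in world coordinates, good to about 4 mm: the middle of the surface that is visible of it).
- models.regions_of(thing, camera): "pixels" (480x640 bool, what is visible of it).
- models.mark_of(thing, camera): "at" ([x, y, z] in m, in world coordinates, good to about 4 mm: a listed point, or the origin of a listed thing).
Readings, each from a call of its own:
- telemetry.current_t(): time.
- telemetry.current_joints(): joint angles.
- telemetry.current_dq(): joint speeds.
- telemetry.current_joint_efforts(): joint torques, N m.
- telemetry.current_ee_pos(): TCP position.
- telemetry.current_tool_rot(): TCP orientation.
- telemetry.current_wrist_force(): force on the tool from outside, world axes, zero at the start.
- telemetry.current_torque(): the same for the moment, N m.
- telemetry.current_opening(): finger opening in m.
- telemetry.current_finger_force(): force on a finger pad.
Only numpy, scipy, OpenCV 4.12 (cv2) and the standard library are available. Lean on these libraries where they do the work, as an engineer would, in place of code of your own. Each camera call takes 0.05 s, during which the arm holds its last target. There are 200 camera calls.

## Task

One of the three keys in the rack opens the lock box: try them one at a time, standing any key that will not go fully down into the keyhole back up in the rack before you take the next. With the key that does go in, turn the latch anticlockwise as far as it will go (the hook post is in the way of one long turn: let go part-way and take the key again another way), then pull it out and lay it straight in the bowl. The other two keys stay in the rack, the latch stays open, and the tins and bowl are to be left where they stand.

Things in the scene. Friction and masses are not known exactly. Their poses are not given: they have to be found in the camera images.
- key1_c (a point): steel key 74 mm tall, 60 g, tip down in the rack. Point: on its axis, 37 mm above the tip; z up, x across the blade, y through it; half-turn symmetric. From tip: bit 27x3 mm (to 14 mm), wings 40x5 (to 18.5), round flange 38 wide (to 23.5), neck 10x5 (to 34), bow 30 wide, 10 thick (34-74, centre 17 above the point). Keys differ only in cuts of the lowest 9 mm; which fits varies: try.
- key2_c (a point): steel key 74 mm tall, 60 g, tip down in the rack. Point: on its axis, 37 mm above the tip; z up, x across the blade, y through it; half-turn symmetric. From tip: bit 27x3 mm (to 14 mm), wings 40x5 (to 18.5), round flange 38 wide (to 23.5), neck 10x5 (to 34), bow 30 wide, 10 thick (34-74, centre 17 above the point). Keys differ only in cuts of the lowest 9 mm; which fits varies: try.
- key3_c (a point): steel key 74 mm tall, 60 g, tip down in the rack. Point: on its axis, 37 mm above the tip; z up, x across the blade, y through it; half-turn symmetric. From tip: bit 27x3 mm (to 14 mm), wings 40x5 (to 18.5), round flange 38 wide (to 23.5), neck 10x5 (to 34), bow 30 wide, 10 thick (34-74, centre 17 above the point). Keys differ only in cuts of the lowest 9 mm; which fits varies: try.
- rack: wooden rack 190 x 50 x 32 mm (x, y, z), fixed; origin at the centre of its underside. Three slots 48 mm (along x) by 11 mm (along y), at x = -58, 0 and +58 mm, 22 mm deep (floors 10 mm above the table). A key stands in each, its flange on the rack's top; its middle is then 50.5 mm above the table.
- lock (a point): centre of the 31 mm round keyhole, level with the brass collar's top (56 mm above the table), 19 mm deep; x, y are the lock box's axes, z up. The fitting key stands with its flange on the collar (key middle 18.5 mm above this point), its wings in the collar's notches. A wrong key stops 8 mm higher on a hidden ward, wings clear of the collar, and turns nothing.
- post (a point): top of the steel hook post (12 mm thick, 203 mm above the table) on the fixed grey lock box, at x +65, y +47 mm from the keyhole; small hook on its far side. A wide gripper body turning over the keyhole can swing into it. The box's top is 50 mm above the table and spans x -50 to +90, y -50 to +70 mm from the keyhole.
- latch (a joint): angle (rad) of the brass collar with its cam tongue, growing anticlockwise from above. Its two notches (10.5 mm wide) lie along the box's x axis turned by this angle: a key goes in with its own x along that. Starts at 0 to 0.5, stop at 3.0 = fully open; friction 0.06 Nm, stays where left.
- bowl_in (a point): centre of the inner floor of the red ceramic bowl, 150 mm across the rim and 55 mm tall, loose, 450 g.
- tin1: bystander: closed round aluminium tin, 70 mm across and 72 mm tall, loose; origin at the centre of its underside
- tin2: bystander: closed round aluminium tin, 70 mm across and 60 mm tall, loose; origin at the centre of its underside
- tin3: bystander: closed round aluminium tin, 70 mm across and 72 mm tall, loose; origin at the centre of its underside
- tin4: bystander: closed round aluminium tin, 70 mm across and 60 mm tall, loose; origin at the centre of its underside
Mind the look-alikes: they are no part of the job. Leave any orange look-alike of the part that bears key1_c alone. Leave any orange look-alike of the part that bears lock alone.

How it is judged:
By the outcome, as a careful person would: the job done as asked, in the order asked, and still so for the second after the job is handed in, with the robot touching nothing.
It also fails if it takes over 72 s, if anything falls off the work surface, if the arm or the gripper's body presses on something with over 40 N, if the wrist force passes 120 N, or if a joint passes its speed limit or range.

## Working session

There is one attempt and no reset: what is moved stays moved. The work goes in short steps, each a Python script; the robot and the scene stay as the last script left them, time stands still between calls to the robot, and variables do not carry over. Pictures are saved under pics/ and viewed, at most 11 in all, crops included, and the job is handed in when it is done.

```bash
ls; mkdir -p pics; python3 - <<'E'
from plant import r, vision, models, telemetry
import cv2, numpy as np
for n in ("scene","top"):
    im=vision.snapshot(n); cv2.imwrite(f"pics/{n}0.png",im[:,:,::-1]); c=vision.get_calibration(n); print(n,{k:np.round(v,4).tolist() for k,v in c.items() if not isinstance(v,str)})
    for t in ("key1_c","rack","lock","post","bowl_in","tin1","tin2","latch"):
        try: print(n,t,[(np.round(d["at"],4).tolist(),round(d["score"],2)) for d in models.mark_of(t,n)])
        except Exception as e: print(t,e)
print(telemetry.current_t())
E
```

```text
pics
scene {'fx': 533.8172, 'fy': 533.8172, 'cx': 317.4382, 'cy': 249.4226, 'position': [1.6492, 0.2463, 0.9282], 'orientation': [-0.3078, 0.5784, 0.6604, -0.3668]}
scene key1_c [([0.4732, -0.424, 0.0342], 0.63), ([0.4791, -0.3123, 0.0488], 0.41)]
scene rack [([0.4768, -0.3048, 0.0029], 0.9)]
scene lock [([0.2458, 0.288, 0.0562], 0.78), ([0.4686, 0.3155, 0.0543], 0.62), ([0.4707, 0.5345, 0.0547], 0.59)]
scene post [([0.3129, 0.3288, 0.202], 0.89), ([0.5196, 0.6034, 0.2012], 0.87), ([0.5354, 0.3636, 0.2032], 0.68)]
scene bowl_in [([0.5618, -0.0172, 0.0059], 0.65)]
scene tin1 [([0.4087, -0.1559, 0.0035], 0.92), ([0.6656, 0.1899, 0.0014], 0.84), ([0.3955, 0.1536, -0.0036], 0.81), ([0.6522, -0.1722, -0.003], 0.68)]
scene tin2 [([0.4087, -0.1559, 0.0035], 0.92), ([0.6656, 0.1899, 0.0014], 0.84), ([0.3955, 0.1536, -0.0036], 0.81), ([0.6522, -0.1722, -0.003], 0.68)]
latch it knows: bowl_in, key1, key2, key3, lock, post, rack, tin
top {'fx': 586.0943, 'fy': 586.0943, 'cx': 310.0279, 'cy': 244.1899, 'position': [0.2446, 0.0499, 1.4304], 'orientation': [-0.0589, 0.7124, -0.6968, 0.06]}
top key1_c [([0.4746, -0.3086, 0.051], 0.76)]
top rack [([0.4779, -0.309, -0.0019], 0.57)]
top lock [([0.243, 0.2911, 0.0542], 0.94), ([0.4703, 0.5361, 0.0575], 0.78), ([0.4676, 0.3193, 0.0562], 0.63)]
top post [([0.5331, 0.3693, 0.2085], 0.89), ([0.5213, 0.6048, 0.202], 0.89), ([0.3208, 0.3263, 0.2049], 0.57)]
top bowl_in [([0.5613, -0.0235, 0.0077], 0.71), ([0.5321, -0.2852, 0.0476], 0.64)]
top tin1 [([0.6495, -0.1749, -0.0016], 0.88), ([0.4083, -0.16, 0.0008], 0.75), ([0.3994, 0.1487, -0.0025], 0.74), ([0.6707, 0.1916, 0.002], 0.68)]
top tin2 [([0.6495, -0.1749, -0.0016], 0.88), ([0.4083, -0.16, 0.0008], 0.75), ([0.3994, 0.1487, -0.0025], 0.74), ([0.6707, 0.1916, 0.002], 0.68)]
latch it knows: bowl_in, key1, key2, key3, lock, post, rack, tin
0.8
```

View pics/scene0.png

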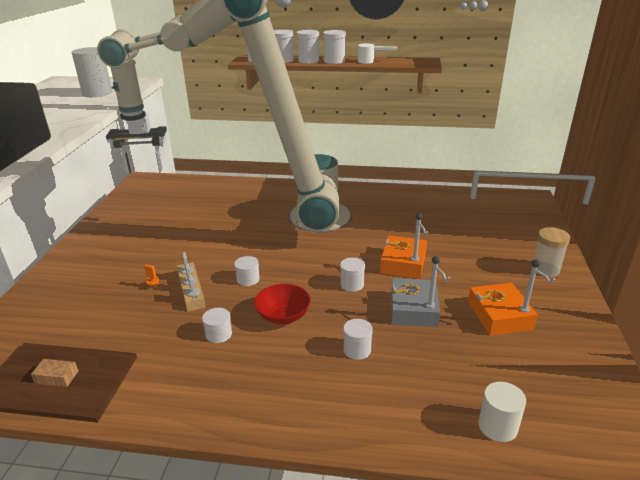

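View pics/top0.png

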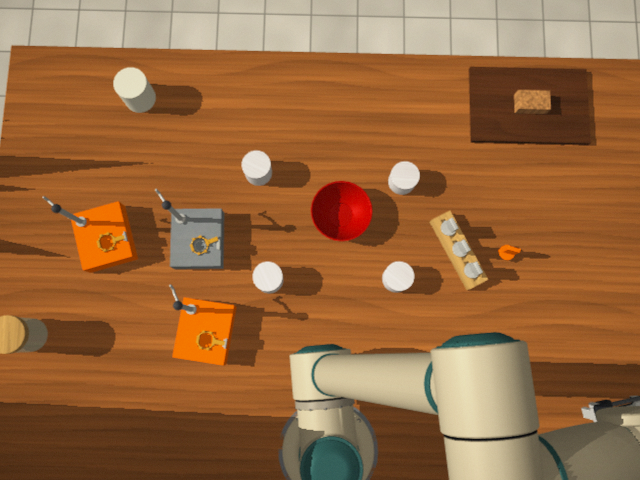

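Top view: grey lock box at about px (200,240), orange look-alikes at (105,237) and (205,330). The rack is at (460,250) and the lone orange key at (510,253). I'll refine next.

```bash
cat > h.py <<'E'
import numpy as np, cv2
from scipy.spatial.transform import Rotation as R
from plant import r, gripper_to, inverse_kinematics, vision, models, telemetry
def cam(n):
    c=vision.get_calibration(n); q=c["orientation"]
    return c, R.from_quat([q[1],q[2],q[3],q[0]]).as_matrix(), np.array(c["position"])
def proj(n,P):
    c,M,p=cam(n); v=(np.atleast_2d(P)-p)@M
    return np.c_[c["cx"]+c["fx"]*v[:,0]/v[:,2], c["cy"]+c["fy"]*v[:,1]/v[:,2]]
def unproj(n,uv,z):
    c,M,p=cam(n); uv=np.atleast_2d(uv).astype(float)
    d=np.c_[(uv[:,0]-c["cx"])/c["fx"],(uv[:,1]-c["cy"])/c["fy"],np.ones(len(uv))]@M.T
    return p+d*((z-p[2])/d[:,2])[:,None]
E
python3 - <<'E'
from h import *
from plant import telemetry
for n in ("scene","top"):
    im=vision.snapshot(n)
    for t in ("key1_c","key2_c","key3_c"):
        print(n,t,[(np.round(d["at"],4).tolist(),round(d["score"],2)) for d in models.mark_of(t,n)])
    out=[]
    for P,hw in (((.477,-.307,.04),(40,30)),((.468,.317,.05),(40,30)))if n=="scene" else (((.477,-.307,.04),(50,46)),((.468,.317,.05),(50,46))):
        u,v=np.round(proj(n,[P])[0]).astype(int); u0,v0=u-hw[0],v-hw[1]
        c=im[v0:v+hw[1],u0:u+hw[0]]
        print("origin",u0,v0); out.append(cv2.resize(c,(400,400*hw[1]//hw[0]),interpolation=cv2.INTER_CUBIC))
    cv2.imwrite(f"pics/{n}_crop.png",np.hstack(out)[:,:,::-1])
    for nm in ("rack","lock"):
        for d in models.regions_of(nm,n):
            ys,xs=np.nonzero(d["pixels"]); rc=cv2.minAreaRect(np.c_[xs,ys].astype(np.float32)); print(n,nm,round(d["score"],2),[np.round(x,1) for x in rc])
print(telemetry.current_t())
E
```

```text
scene key1_c [([0.4744, -0.4252, 0.0359], 0.58), ([0.4813, -0.3118, 0.0529], 0.51), ([0.4089, -0.159, 0.0012], 0.43)]
scene key2_c [([0.5319, -0.2812, 0.0502], 0.72)]
scene key3_c [([0.4265, -0.3355, 0.0502], 0.62)]
origin 149 248
origin 371 259
scene lock 0.97 [array([515.7, 302.2]), array([62.2, 86.1]), np.float64(66.0)]
scene lock 0.93 [array([420.5, 291.5]), array([57., 69.]), np.float64(0.0)]
scene lock 0.91 [array([405.4, 244.2]), array([42. , 64.5]), np.float64(11.3)]
scene lock 0.51 [array([190., 274.]), array([20., 12.]), np.float64(90.0)]
top key1_c [([0.476, -0.4269, 0.0391], 0.8), ([0.4751, -0.3087, 0.0501], 0.72)]
top key2_c [([0.5315, -0.2819, 0.046], 0.56)]
top key3_c [([0.4295, -0.3354, 0.05], 0.6)]
origin 409 203
origin 148 200
top rack 0.67 [array([458.2, 250.2]), array([79.8, 24.3]), np.float64(61.3)]
top lock 0.91 [array([201.3, 329.8]), array([62.5, 63.2]), np.float64(8.4)]
top lock 0.84 [array([191. , 229.5]), array([77., 68.]), np.float64(90.0)]
top lock 0.79 [array([ 91.4, 228.2]), array([85. , 75.9]), np.float64(74.9)]
top lock 0.33 [array([450., 227.]), array([14.1, 15.6]), np.float64(45.0)]
1.4
```

View pics/top_crop.png

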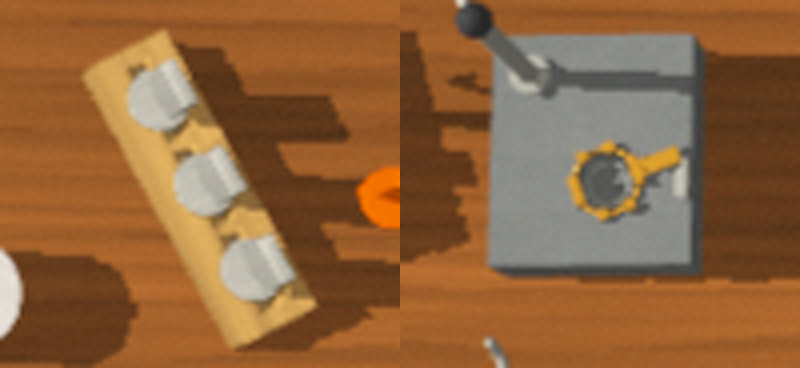

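View pics/scene_crop.png

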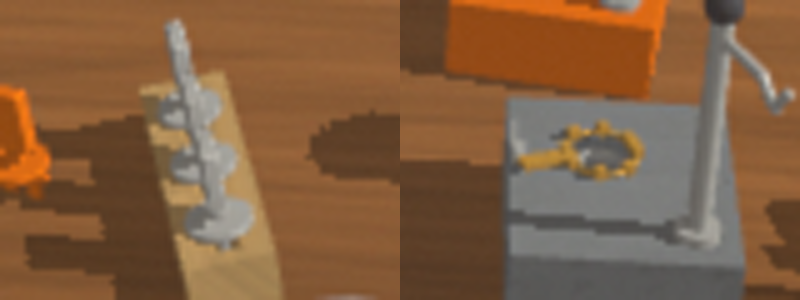

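The top crop shows the rack's top face with all three keys, and the grey box with the collar at px (199,244) and its tongue pointing right and slightly up. I'll zoom into the collar and turn the corners into poses.

```bash
python3 - <<'E'
from h import *
# rack top corners (top crop scale 4 origin 409,203), box top corners (origin 148,200)
o=np.array([409,203]); s=4
rc=np.array([[83,75],[165,30],[315,303],[235,348]])/s+o-.4
print("rack",np.round(unproj("top",rc,.032)[:,:2],4).tolist(),np.round(unproj("top",rc,.032).mean(0),4))
bc=np.array([[97,36],[294,36],[292,263],[89,263]])/s+np.array([148,200])-.4
B=unproj("top",bc,.05)[:,:2]; print("box",np.round(B,4).tolist(),B.mean(0))
print("collar top",unproj("top",np.array([[205,180]])/s+np.array([148,200])-.4,.056), "scene",unproj("scene",np.array([[205,150]])/5+np.array([371,259])-.4,.056))
# flange circle centres in top cam
for f in ((160,100),(209,185),(256,270)): print("flange",unproj("top",np.array([f])/s+o-.4,.037))
ims=[]
for n,k,P in (("top",20,(.468,.317,.056)),("scene",20,(.468,.317,.056))):
    im=vision.snapshot(n); u,v=np.round(proj(n,[P])[0]).astype(int)
    print(n,u-20,v-20); ims.append(cv2.resize(im[v-14:v+14,u-20:u+20],(400,280),interpolation=cv2.INTER_CUBIC))
    n_=n
# keys region zoom top & scene
for n,P in (("top",(.477,-.307,.05)),("scene",(.477,-.307,.06))):
    im=vision.snapshot(n); u,v=np.round(proj(n,[P])[0]).astype(int); print(n,u-40,v-28)
    ims.append(cv2.resize(im[v-28:v+28,u-40:u+40],(400,280),interpolation=cv2.INTER_CUBIC))
cv2.imwrite("pics/z.png",np.vstack([np.hstack(ims[:2]),np.hstack(ims[2:])])[:,:,::-1])
E
```

```text
rack [[0.5453, -0.2392], [0.5745, -0.2897], [0.4087, -0.3767], [0.3806, -0.328]] [ 0.4773 -0.3084  0.032 ]
box [[0.5588, 0.3855], [0.5615, 0.2668], [0.4235, 0.2615], [0.4209, 0.3818]] [0.49116828 0.32389449]
collar top [[0.47128695 0.31456678 0.056     ]] scene [[0.47461525 0.31923028 0.056     ]]
flange [[ 0.52974711 -0.28465901  0.037     ]]
flange [[ 0.47817347 -0.31327257  0.037     ]]
flange [[ 0.42719722 -0.34034121  0.037     ]]
top 178 226
scene 391 267
top 420 220
scene 148 244
```

View pics/z.png

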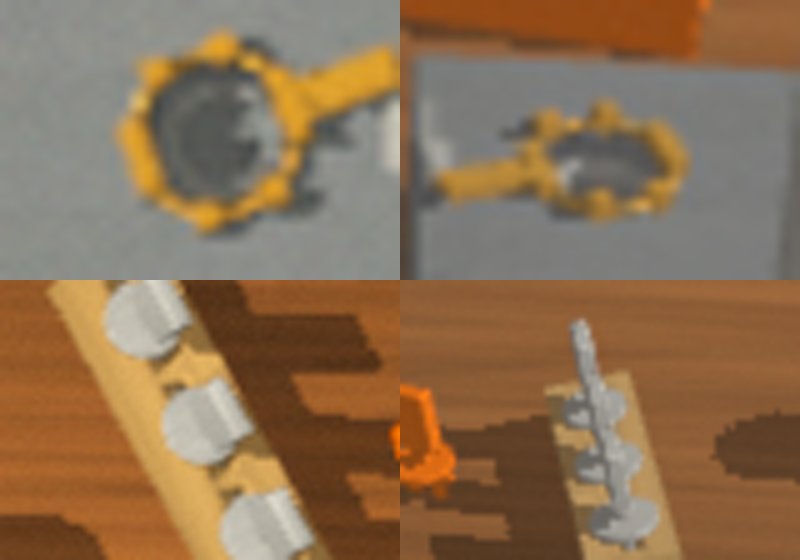

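Zoomed: the notch gaps centre at px (196,237) and (202,252) in the top view. So the latch is about 20° and the hole centre is near (199,244.6). I'll triangulate that and check IK over the turning range.

```bash
cat >> h.py <<'E'
def quat(deg):
    a=np.radians(deg); y=np.array([np.cos(a),np.sin(a),0]); z=np.array([0,0,-1.])
    q=R.from_matrix(np.c_[np.cross(y,z),y,z]).as_quat(); return [q[3],q[0],q[1],q[2]]
RC=np.array([.4777,-.309]); RY=28.2
def slot(i):
    a=np.radians(RY); return RC+i*.058*np.array([np.cos(a),np.sin(a)])
def ln(p,z,deg=None,**k):
    return r.move_l([p[0],p[1],z],None if deg is None else quat(deg),**k)
def T(): return round(telemetry.current_t(),2)
E
python3 - <<'E'
from h import *
c1=np.array([199.0,244.65]); c2=np.array([391+20.3-.45,273+15.8-.45])
print("hole top",unproj("top",c1,.056),"scene",unproj("scene",c2,.056))
a=unproj("top",[[178+18.8-.45,232+5.8-.45],[178+24.1-.45,232+20.4-.45]],.056); d=a[0]-a[1]; print("notch deg top",np.degrees(np.arctan2(d[1],d[0])),np.hypot(*d[:2]))
a=unproj("scene",[[391+17.6-.45,273+11.9-.45],[391+23-.45,273+19.7-.45]],.056); d=a[1]-a[0]; print("notch deg scene",np.degrees(np.arctan2(d[1],d[0])),np.hypot(*d[:2]))
for nm,p,z,angs in (("lock",(.471,.315),.0975,(75,105,112,140,165,180)),("lock2",(.471,.315),.0975,(255,285,292,320,345,360,-105,-40,0)),("slot",slot(0),.0735,(28.2,118.2,-61.8,208.2,-151.8))):
    for g in angs:
        q=inverse_kinematics([*p,z],quat(g)); print(nm,g,None if q is None else np.round(q,2).tolist())
E
```

```text
hole top [[0.47117452 0.31420413 0.056     ]] scene [[0.47372685 0.31723676 0.056     ]]
notch deg top 22.532018929326647 0.03776053671503374
notch deg scene 23.09082387798806 0.03635911431098111
lock 75 [0.47, 0.37, 1.72, -0.0, 1.05, -0.84]
lock 105 [0.47, 0.37, 1.72, -0.0, 1.05, -1.37]
lock 112 [0.47, 0.37, 1.72, -0.0, 1.05, -1.49]
lock 140 [0.47, 0.37, 1.72, -0.0, 1.05, -1.98]
lock 165 [0.47, 0.37, 1.72, -0.0, 1.05, -2.41]
lock 180 [0.47, 0.37, 1.72, -0.0, 1.05, -2.67]
lock2 255 [0.47, 0.37, 1.72, -0.0, 1.05, 2.3]
lock2 285 [0.47, 0.37, 1.72, -0.0, 1.05, 1.78]
lock2 292 [0.47, 0.37, 1.72, -0.0, 1.05, 1.65]
lock2 320 [0.47, 0.37, 1.72, -0.0, 1.05, 1.16]
lock2 345 [0.47, 0.37, 1.72, -0.0, 1.05, 0.73]
lock2 360 [0.47, 0.37, 1.72, -0.0, 1.05, 0.47]
lock2 -105 [0.47, 0.37, 1.72, -0.0, 1.05, 2.3]
lock2 -40 [0.47, 0.37, 1.72, -0.0, 1.05, 1.16]
lock2 0 [0.47, 0.37, 1.72, -0.0, 1.05, 0.47]
slot 28.2 [-0.7, 0.4, 1.75, -0.0, 1.0, -1.19]
slot 118.2 None
slot -61.8 [-0.7, 0.4, 1.75, -0.0, 1.0, 0.38]
slot 208.2 [-0.7, 0.4, 1.75, -0.0, 1.0, 1.95]
slot -151.8 [-0.7, 0.4, 1.75, -0.0, 1.0, 1.95]
```

```bash
cat >> h.py <<'E'
GZ=.0735
def pick(i):
    s=slot(i)
    r.move_to([*s,.16],quat(RY)); gripper_to(.044,5)
    ln(s,GZ,vel=.25); gripper_to(0,5); w=telemetry.current_opening()
    gripper_to(.042,5); r.move_to([*s,GZ],quat(RY-90)); gripper_to(0,45)
    print("widths",round(w,4),round(telemetry.current_opening(),4),T())
    ln(s,.2,vel=.3)
def tryin(h,deg=-67.2):
    r.move_to([*h,.2],quat(deg)); ln(h,.128,vel=.25)
    g=ln(h,.0965,vel=.04,guard=8); p=telemetry.current_ee_pos()
    print("contact",g,np.round(p,4),np.round(telemetry.current_wrist_force(),1),np.round(telemetry.current_torque(),2),round(telemetry.current_opening(),4),T()); return p
E
python3 - <<'E'
from h import *
pick(0); print(T()); tryin((.4718,.3155))
im=np.hstack([cv2.resize(vision.snapshot(n)[y:y+120,x:x+160],(400,300),interpolation=cv2.INTER_CUBIC) for n,x,y in (("top",120,180),("scene",340,220))])
cv2.imwrite("pics/t1.png",im[:,:,::-1])
E
```

```text
widths 0.0298 0.0097 7.38
7.96
contact True [0.4718 0.3156 0.1036] [-1.2 -0.2  4.1] [-0.02  0.01 -0.02] 0.0099 11.24
```

View pics/t1.png

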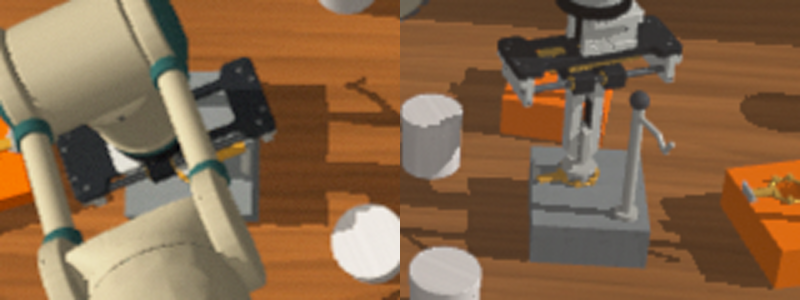

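The picture shows the key upright in the collar, px (580,175) in the scene half. The stop height of 0.1036 is between the wrong-key stop (0.1055) and the wings-on-collar stop (0.102). I'll test it with a slightly harder push and a small wiggle.

```bash
cat >> h.py <<'E'
def st(s=""): print(s,np.round(telemetry.current_ee_pos(),4),"F",np.round(telemetry.current_wrist_force(),1),"M",np.round(telemetry.current_torque(),2),round(telemetry.current_opening(),4),T())
E
python3 - <<'E'
from h import *
h=(.4718,.3155); st("hold")
print(ln(h,.0965,vel=.03,guard=15)); st("push")
for d in (-60,-75):
    z=telemetry.current_ee_pos()[2]
    print(r.move_l([*h,z-.0005],quat(d),vel=.05,guard=15)); st(d)
E
```

```text
hold [0.4718 0.3155 0.1038] F [ 0.3 -0.9  3.5] M [-0.    0.01 -0.04] 0.0093 11.34
True
push [0.4721 0.3157 0.1028] F [-1.1  0.8  6.1] M [-0.06  0.12 -0.  ] 0.0098 11.55
False
-60 [0.4725 0.3149 0.103 ] F [ 0.1 -3.   6.1] M [-0.54 -0.1  -0.03] 0.0099 11.82
False
-75 [0.4717 0.3165 0.1033] F [-1.9  1.7  6.9] M [0.32 0.32 0.02] 0.0097 12.23
```

Pressing slides the key up in the grip, so the TCP can only read low. 0.1036 therefore means the ward stop at 0.1055, not wings on the collar, and this key is wrong. I'll rack it and take the next.

```bash
cat >> h.py <<'E'
def back(i):
    s=slot(i); p=telemetry.current_ee_pos(); ln(p,.19,vel=.3)
    r.move_to([*s,.19],quat(RY-90)); ln(s,.098,vel=.3)
    print(ln(s,.0695,vel=.05,guard=6)); st("rack")
    gripper_to(.042,5); ln(s,.135,vel=.3)
E
python3 - <<'E'
from h import *
ln((.4718,.3155),.1045,-67.2,vel=.1)
back(0); pick(1); tryin((.4718,.3155))
E
```

```text
True
rack [ 0.4778 -0.3091  0.0733] F [-0.4  0.7  3.7] M [ 0.01 -0.02 -0.02] 0.0099 16.15
widths 0.0301 0.0096 22.07
contact True [0.4725 0.3156 0.0974] [ 0.3 -0.7  3.7] [ 0.    0.03 -0.  ] 0.01 25.99
```

It seated at 0.0974, so this is the fitting key. Turning the first stage now.

```bash
python3 - <<'E'
from h import *
h=(.4723,.3156)
for d in (-48,-28,-8):
    print(r.move_l([*h,.0974],quat(d),vel=.05,guard=25)); st(d)
im=np.hstack([cv2.resize(vision.snapshot(n)[y:y+120,x:x+160],(400,300),interpolation=cv2.INTER_CUBIC) for n,x,y in (("top",120,180),("scene",340,220))])
cv2.imwrite("pics/t2.png",im[:,:,::-1])
E
```

```text
False
-48 [0.4722 0.3166 0.0975] F [-1.9  3.2  1.4] M [0.73 0.15 0.04] 0.0099 26.48
False
-28 [0.472  0.3171 0.0975] F [-1.8  5.5  1.4] M [ 1.08  0.24 -0.07] 0.0098 26.98
False
-8 [0.4723 0.3176 0.0975] F [-1.6  5.7  1.1] M [ 1.3   0.15 -0.06] 0.0094 27.48
```

View pics/t2.png

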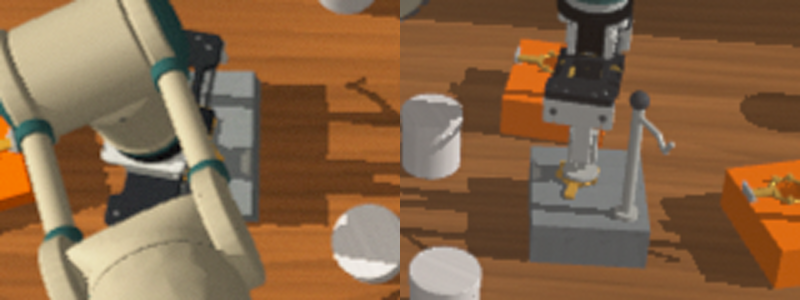

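The tongue has swung round about 60° with the key, scene px (571,187) in the crop. Side force shows the hole lies about 2 mm further in +y. Regrasping across the width there and finishing the turn.

```bash
python3 - <<'E'
from h import *
h=(.4722,.3178)
ln(h,.0975,vel=.05); gripper_to(.044,5); st("open")
r.move_to([*h,.0975],quat(-98)); gripper_to(0,45); st("regrip")
for d in (-70,-45,-25,-12,-6,-1):
    g=r.move_l([*h,.0975],quat(d),vel=.05,guard=25); st((d,g))
    a=R.from_quat(np.roll(telemetry.current_tool_rot(),-1)).as_matrix()[:,1]; print(round(np.degrees(np.arctan2(a[1],a[0])),1))
    if g: break
im=np.hstack([cv2.resize(vision.snapshot(n)[y:y+120,x:x+160],(400,300),interpolation=cv2.INTER_CUBIC) for n,x,y in (("top",120,180),("scene",340,220))])
cv2.imwrite("pics/t3.png",im[:,:,::-1])
E
```

```text
open [0.4722 0.3177 0.0975] F [ 0.1 -0.  -0.1] M [-0.06 -0.12 -0.06] 0.0439 28.53
regrip [0.4723 0.3182 0.0976] F [-0.8  2.2 -0.4] M [ 0.36  0.02 -0.07] 0.0298 30.31
(-70, False) [0.4708 0.3185 0.0975] F [-4.2  4.3  2.5] M [ 0.82  0.8  -0.09] 0.0297 30.95
-70.1
(-45, False) [0.4702 0.3185 0.0975] F [-5.2  3.8  3.2] M [ 0.83  1.03 -0.02] 0.0298 31.53
-45.1
(-25, False) [0.4695 0.3184 0.0975] F [-6.6  2.4  4.8] M [ 0.83  1.3  -0.08] 0.03 32.03
-25.1
(-12, False) [0.4688 0.3181 0.0975] F [-8.   3.4  5.5] M [0.68 1.66 0.03] 0.0295 32.41
-12.1
(-6, False) [0.4687 0.3181 0.0975] F [-7.8  4.3  6.3] M [0.69 1.61 0.09] 0.0297 32.67
-6.1
(-1, False) [0.4688 0.3178 0.0975] F [-6.6  2.8  5.8] M [0.48 1.55 0.06] 0.0299 32.92
-1.1
```

View pics/t3.png

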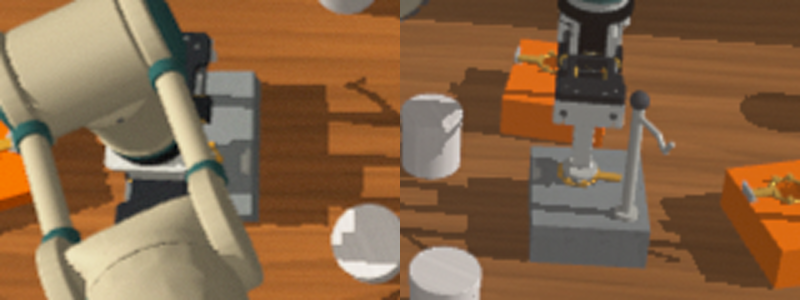

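The tongue now points right, scene crop px (615,178). No torque spike has shown yet, and notch play means the latch lags the key by up to about 8°. The body is close to the post, so I'll regrasp by the thickness and push to the stop.

```bash
python3 - <<'E'
from h import *
t=unproj("scene",[[340+218/2.5-.4,220+178/2.5-.4]],.055)[0]; print("tongue",np.degrees(np.arctan2(t[1]-.3165,t[0]-.471)),t)
h=(.4680,.3180)
ln(h,.0975,vel=.05); gripper_to(.044,5)
r.move_to([*h,.0975],quat(-91)); gripper_to(0,45); st("regrip")
for d in range(-88,-70,3):
    g=r.move_l([*h,.0975],quat(d),vel=.03,guard=25); 
    a=R.from_quat(np.roll(telemetry.current_tool_rot(),-1)).as_matrix()[:,1]; st((d,round(np.degrees(np.arctan2(a[1],a[0])),1)))
    if g or abs(telemetry.current_torque()[2])>.3: print("stop",g); break
E
```

```text
tongue 80.33486445071122 [0.47832934 0.35953605 0.055     ]
regrip [0.468  0.3177 0.0975] F [ 0.2 -1.4  0.5] M [-0.28 -0.   -0.04] 0.0101 35.75
(-88, np.float64(-88.0)) [0.468  0.317  0.0975] F [ 0.7 -4.4  1.2] M [-0.89 -0.17 -0.07] 0.01 36.0
(-85, np.float64(-85.1)) [0.468  0.3168 0.0975] F [ 0.5 -4.9  1.6] M [-1.02 -0.19 -0.29] 0.0097 36.25
(-82, np.float64(-82.2)) [0.4677 0.3181 0.0975] F [-2.   0.6  0.4] M [ 0.1   0.4  -0.04] 0.0096 36.5
(-79, np.float64(-79.1)) [0.4669 0.3193 0.0975] F [-3.6  2.4  2. ] M [0.64 0.74 0.09] 0.0098 36.75
(-76, np.float64(-76.1)) [0.4669 0.3195 0.0975] F [-4.1  4.   1.5] M [0.81 0.81 0.03] 0.0094 37.0
(-73, np.float64(-73.2)) [0.4666 0.32   0.0975] F [-4.6  4.3  0.9] M [ 0.98  0.93 -0.19] 0.0097 37.25
```

```bash
python3 - <<'E'
from h import *
im=np.hstack([cv2.resize(vision.snapshot(n)[y:y+75,x:x+100],(400,300),interpolation=cv2.INTER_CUBIC) for n,x,y in (("top",150,205),("scene",370,240))])
cv2.imwrite("pics/t4.png",im[:,:,::-1]); st()
E
```

```text
[0.4666 0.32   0.0975] F [-3.7  4.8  0.8] M [ 0.98  0.87 -0.17] 0.0093 37.35
```

View pics/t4.png

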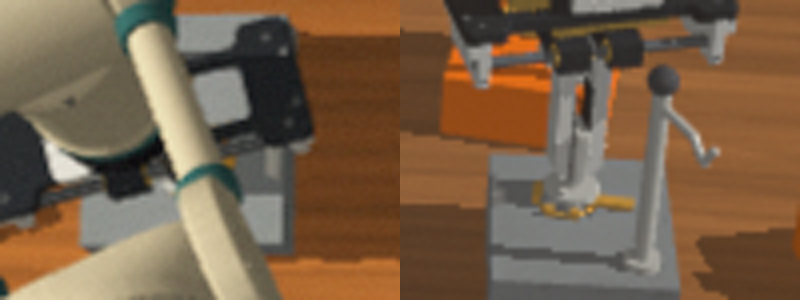

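The tongue sits at the stop, crop px (632,203), and the torque peaked then slipped. I'll back off within the notch play, pull out, verify the latch, and check IK for the tilted laying pose.

```bash
cat >> h.py <<'E'
def tiltq(deg):
    t=np.radians(deg); z=np.array([np.sin(t),0,-np.cos(t)]); y=np.array([0,-1.,0])
    q=R.from_matrix(np.c_[np.cross(y,z),y,z]).as_quat(); return [q[3],q[0],q[1],q[2]], z
E
python3 - <<'E'
from h import *
t=unproj("scene",[[370+58-.4,240+203/4-.4]],.055)[0]; print("tongue",np.degrees(np.arctan2(t[1]-.3165,t[0]-.471)))
h=(.468,.3185)
r.move_l([*h,.0975],quat(-78),vel=.05); st("back")
g=ln(h,.2,vel=.12,guard=25); st(("lift",g))
b=np.array([.5615-.013,-.0204])
for tl in (30,40,45):
    q,z=tiltq(tl); print(tl,[None if (x:=inverse_kinematics(np.array([*b,zz])-.006*z,q)) is None else np.round(x,2).tolist() for zz in (.16,.055)])
if not g:
    q,z=tiltq(45); r.move_to(np.array([.5485,-.0204,.19])-.006*z,q); st("over bowl")
im=vision.snapshot("scene"); im2=vision.snapshot("top")
o=np.hstack([cv2.resize(im[220:340,340:500],(400,300),interpolation=cv2.INTER_CUBIC),cv2.resize(im[190:340,150:350],(400,300),interpolation=cv2.INTER_CUBIC)])
o2=np.hstack([cv2.resize(im2[205:280,150:250],(400,300),interpolation=cv2.INTER_CUBIC),cv2.resize(im2[160:310,290:490],(400,300),interpolation=cv2.INTER_CUBIC)])
cv2.imwrite("pics/t5.png",np.vstack([o,o2])[:,:,::-1])
E
```

```text
tongue 83.60738395506792
back [0.4671 0.3196 0.0975] F [-3.9  3.8  1.4] M [ 0.86  0.92 -0.02] 0.0096 37.6
('lift', False) [0.4677 0.318  0.1992] F [ 0.4 -0.7 -0.7] M [-0.02  0.01 -0.01] 0.0094 38.6
30 [[-0.25, 0.06, 2.1, 0.27, 0.49, 1.12], [-0.25, 0.24, 2.25, 0.73, 0.19, 0.64]]
40 [[-0.29, 0.04, 2.25, 0.81, 0.26, 0.55], [-0.29, 0.27, 2.41, 2.42, 0.28, -1.1]]
45 [[-0.32, 0.04, 2.32, 1.51, 0.22, -0.16], [-0.32, 0.32, 2.49, 2.64, 0.48, -1.35]]
over bowl [ 0.5447 -0.0199  0.1944] F [ 0.6 -0.1 -0.2] M [ 0.02  0.41 -0.01] 0.0095 39.98
```

View pics/t5.png

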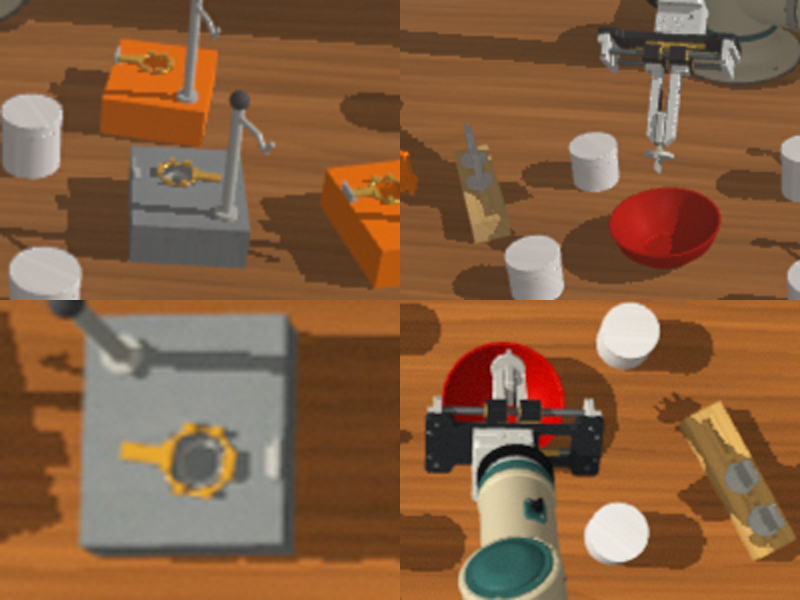

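The latch tongue points to the open side (lower left panel, px (122,452)) and reads about 84°. The key is held tilted above the bowl (upper right panel), with the two other keys in the rack. Laying it in.

```bash
python3 - <<'E'
from h import *
q,z=tiltq(45); b=np.array([.5485,-.0204])
P=lambda zz:np.array([*b,zz])-.006*z
r.move_l(P(.095),vel=.1); st("near")
g=r.move_l(P(.052),vel=.03,guard=4); st(("down",g))
gripper_to(.03,5); r.hold(.4)
p=np.array(telemetry.current_ee_pos()); r.move_l(p+[-.01,0,.13],vel=.12)
st("up"); r.move_to([.40,-.02,.30],quat(-90)); r.hold(.3)
im=vision.snapshot("scene"); im2=vision.snapshot("top"); 
o=np.hstack([cv2.resize(im[190:340,150:350],(400,300),interpolation=cv2.INTER_CUBIC),cv2.resize(im2[160:310,290:490],(400,300),interpolation=cv2.INTER_CUBIC)])
cv2.imwrite("pics/t6.png",o[:,:,::-1])
print([(np.round(d["at"],4).tolist(),round(d["score"],2)) for d in models.mark_of("bowl_in","scene")+models.mark_of("key1_c","scene")],T())
E
```

```text
near [ 0.5445 -0.0203  0.0995] F [ 0.1  0.2 -0.4] M [ 0.04  0.41 -0.02] 0.0101 41.53
('down', True) [ 0.5443 -0.0202  0.0571] F [-2.7 -0.3  2.2] M [-0.02 -0.08 -0.06] 0.0097 42.86
up [ 0.5335 -0.0201  0.1862] F [ 0.4 -0.4  1.1] M [0.   0.37 0.  ] 0.0303 45.69
[([0.5633, -0.018, 0.0043], 0.96), ([0.4725, -0.4229, 0.0379], 0.51), ([0.4792, -0.3114, 0.0514], 0.42)] 47.32
```

View pics/t6.png

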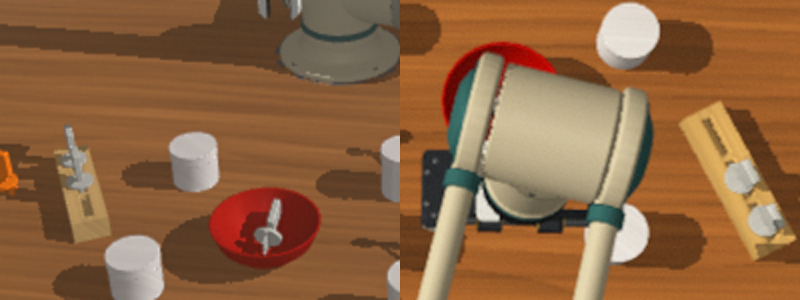

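The key lies in the bowl (left panel, px (270,225)), the bowl has not moved, and two keys stand in the rack. Handing in.

```bash
python3 -c "
from plant import r
print(r.sign_off())"
```

```text
the job is handed in; nothing more can be done
None
```

Job handed in at about 47 s: the middle key didn't fit and is back in the rack, the second key turned the latch to its stop (judged from the torque peak and the tongue at about 84° in the pictures) and now lies in the bowl, the third key was not needed, and the bowl and tins looked unmoved in the last pictures.

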